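# Gather the soldering supplies into the bench caddy

### The job

Tidy the repair bench for the next board: stand the white cleaning-fluid bottle upright in its round steel saucer, without tipping it over, and put the large solder reel, the small deep flux tin that is hidden behind the bottle, and the long slim tip box into the grey caddy, lying flat, each in the empty pocket of its own size and shape: the reel in the big squarish pocket, the tin in the small square one beside it, the tip box in the long narrow one. Leave the small wire reel, the wide flat tin and the short broad bit case where they are; they belong to other work.

Things in the scene. Friction and masses are not known exactly. Their poses are not given: they have to be found in the camera images.
- bottle: White plastic bottle, upright, 117 mm tall: straight round body 50 mm in diameter up to 90 mm, then shoulder and a 43 mm round steel-topped cap. About 0.16 kg. On the 3 mm thick blue work mat. Origin: centre of its underside, z up. It stands on the robot's side of the flux tin with only some 8 mm between, so a gripper cannot come down over the tin until the bottle is gone.
- flux_tin: Small deep round aluminium tin with a paper disc on its lid, 44 mm in diameter, 26 mm high, about 60 g, standing on the 3 mm mat close behind the bottle (seen from the robot). Origin at the centre of its underside, z up.
- solder_reel: Large reel of solder, black flanges with silvery wire between, 66 mm in diameter, 42 mm high, about 0.26 kg, standing on one flange on the 3 mm mat. Outside it is a plain cylinder. Origin at the centre of its underside, z up.
- tip_box: Long slim box of soldering tips, black with a grey ribbed lid, 110 x 32 x 24 mm (along its x, y, z), about 90 g, lying flat on the 3 mm mat at any yaw. Origin at the centre of its underside.
- wire_reel: Look-alike to be left: small reel of jumper wire, same look as the solder reel but 48 mm in diameter and 30 mm high. On the mat. Origin at the centre of its underside.
- wide_tin: Look-alike to be left: wide flat aluminium tin with a paper disc on its lid, 62 mm in diameter and 20 mm high. On the mat. Origin at the centre of its underside.
- bit_case: Look-alike to be left: short broad black case with a grey ribbed lid, 82 x 52 x 24 mm (along its x, y, z). On the mat, at any yaw. Origin at the centre of its underside.
- caddy: Grey open caddy, fixed on the bench left or right of the mat, 122 (x) by 230 mm (y); floor and walls 3 mm thick, walls 18 mm high. Origin: centre of underside. Empty pockets (x by y; centre x, y in mm): long 116 by 58 at 0, -83 for the tip box, its length along x; big 92 by 92 at -12, -5 for the solder reel; small 68 by 68 at -24, +78 for the flux tin. Two more hold tweezers and iron tips.
- saucer: Round shallow steel saucer for the bottle, 88 mm across the rim and 8 mm high, fixed on the bench on the robot's side of the caddy; its floor lies 3 mm above the bench, is about 70 mm across and has a sloping rim. Origin: centre of its underside, on the bench.

How it is judged:
At the end, for the whole second after the job is handed in: Bottle upright (7 deg) on the saucer floor within 15 mm of its centre; reel, tin and tip box flat (7 deg) on the floor of their own pockets, centres within 14 mm of the pocket centre (15 for reel and box); all at rest; wire reel, wide tin and bit case within 30 mm of their start (horizontal distance between bottle and saucer below 0.015 m and z of bottle in the frame of saucer below 0.007 m and angle between each of bottle, solder_reel, flux_tin, tip_box's own z axis and vertical below 0.12 rad and linear speed of each of bottle, solder_reel, flux_tin, tip_box below 0.02 m/s and x of solder_reel in the frame of caddy between -0.027 and 0.003 m and y of solder_reel in the frame of caddy between -0.02 and 0.01 m and z of each of solder_reel, flux_tin, tip_box in the frame of caddy below 0.007 m and x of flux_tin in the frame of caddy between -0.038 and -0.01 m and y of flux_tin in the frame of caddy between 0.064 and 0.092 m and x of tip_box in the frame of caddy between -0.015 and 0.015 m and y of tip_box in the frame of caddy between -0.098 and -0.068 m and distance of each of wire_reel, wide_tin, bit_case from where it was at the start of the episode below 0.03 m); the robot touches nothing.
It fails at once if the bottle is tipped beyond 45 degrees (angle between bottle's own z axis and vertical above 0.785 rad).
It fails at once if the wire reel is displaced by more than 30 mm (distance of wire_reel from where it was at the start of the episode above 0.03 m).
It fails at once if the wide tin is displaced by more than 30 mm (distance of wide_tin from where it was at the start of the episode above 0.03 m).
It fails at once if the bit case is displaced by more than 30 mm (distance of bit_case from where it was at the start of the episode above 0.03 m).
It also fails if it takes over 112 s, if anything falls off the work surface, if the arm or the gripper's body presses on something with over 40 N, if the wrist force passes 120 N, or if a joint passes its speed limit or range.

### The arm

A 6-joint arm with a two-finger parallel gripper is mounted at the origin on the work surface. World frame = base frame: x ahead of the robot, y to its left, z up, the work surface at z = 0. Lengths are in m, angles in rad, forces in N, time in s.
With the tool pointing down it reaches from about 0.275 to 0.725 m from the base axis. Payload 5.6 kg.
Tool frame: the origin (TCP) lies between the finger pads; the fingertips stand 17 mm ahead of it and the grasp point (between the pads) lies 2 mm behind it; z points along the fingers, y is the line along which they close (so a half turn about z gives the same grasp; the last joint's range is limited). The gripper opens to 85 mm and grips with 20 to 120 N. Pads are 22 mm wide; open, the fingers measure 114 mm over their backs; the gripper's body (76 mm by 85 mm) begins 54 mm behind the grasp point. The pads swing forward as they close: fully open they stand 13 mm farther back than shut.
Start: joints at [1.522, 0.255, 0.108, 0, -1.424, -0.285], TCP at [0.18, 0.52, 0.248] pointing down, gripper open.
Joint ranges: [-2.95, 2.95], [-1.21, 1.97], [-1.09, 1.5], [-2.87, 1.71], [-2.94, -0.07], [-3.05, 3.05]. Speed limits (rad/s): [2.57, 2.57, 3.14, 3.14, 3.14, 3.14].

### API

Orientations are given as a unit quaternion [w, x, y, z].
In Python, from workcell import robot gives the robot as it stands. Calls block until the motion is done:
- robot.reach(position, orientation): joint-space move of the TCP to a pose.
- robot.move_straight(position, speed=0.15, rot=None): straight line of the TCP; rot=None keeps the orientation; speed is the mean speed in m/s.
- robot.goto_joints(angles): joint-space move.
- robot.command_gripper(opening, grasp_force=None): opening from 0.0 (shut) to 1.0 (fully open); grasp_force is the grip in N (None keeps the last); returns when the fingers have stopped.
- robot.hold(seconds).
- robot.inverse_kinematics(position, orientation): joint angles nearest the present ones, or None.
- robot.capture(name): name is "scene" or "top" or "wrist"; returns a dict with "color" (480x640x3 uint8, blue, green, red), "intrinsics" (3x3 intrinsics, pixels), "R" (3x3) and "t" (3): a world point X has camera coordinates R X + t. Camera axes: x right, y down, z forward; pixel columns grow to the right and rows downward; lengths in m; the calibration is good to about 2 mm. The wrist camera is an equidistant fisheye: a pixel r from the principal point sees the ray r / f radians off the axis. A picture is of the moment at which its call begins. There is no depth.
A pose or a line that the arm cannot do raises robot.PlanningError and nothing moves.
- robot.hand_in(): hands the job in; it is judged then, once.
Trained networks look in the newest picture that a camera, given by its name, has taken for a name from the list of things; names that differ only in an ending like _2 or _b are one class to them, and where a whole thing is asked for, a point or a joint stands for the part that bears it (a point fixed in the world has none). Each returns a list of dicts, best first, with "score" (0 to 1); they miss things now and then, are a little off and sometimes report something else, mostly with a low value. They report only what shows in the picture. A call takes as long as a camera call.
- robot.trace(camera, label): "pixels" (480x640 bool, what is visible of it) and "xy" ([column, row] in pixels, amid what is visible of it).
Readings, each from a call of its own:
- robot.get_time_s(): time.
- robot.get_joints(): joint angles.
- robot.get_joint_velocities(): joint speeds.
- robot.get_joint_efforts(): joint torques, N m.
- robot.get_eef_pos(): TCP position.
- robot.get_eef_rot(): TCP orientation.
- robot.get_ft_force(): force on the tool from outside, world axes, zero at the start.
- robot.get_torque(): the same for the moment, N m.
- robot.get_finger_gap(): opening from 0.0 (shut) to 1.0 (fully open).
- robot.get_finger_force(): force on a finger pad.
Only numpy, scipy, OpenCV 4.12 (cv2) and the standard library are available. Lean on these libraries where they do the work, as an engineer would, in place of code of your own. Each camera call takes 0.05 s, during which the arm holds its last target. There are 200 camera calls.

## Working session

There is one attempt and no reset: what is moved stays moved. The work goes in short steps, each a Python script; the robot and the scene stay as the last script left them, time stands still between calls to the robot, and variables do not carry over. Pictures are saved under pics/ and viewed, at most 14 in all, crops included, and the job is handed in when it is done.

```bash
mkdir -p pics; cat > h.py <<'E'
from workcell import robot
import numpy as np, cv2
def ray(cam,px):
    K,R,t=np.array(cam["intrinsics"]),np.array(cam["R"]),np.array(cam["t"])
    d=np.linalg.inv(K)@[px[0],px[1],1]
    return -R.T@t, R.T@d
def onz(cam,px,z):
    c,d=ray(cam,px); return c+d*(z-c[2])/d[2]
E
python3 - <<'E'
from h import *
names="bottle flux_tin solder_reel tip_box wire_reel wide_tin bit_case caddy saucer".split()
for c in ("top","scene"):
    im=robot.capture(c); cv2.imwrite(f"pics/{c}0.png",im["color"])
    print(c,-np.array(im["R"]).T@im["t"], im["intrinsics"][0])
    for n in names:
        for r in robot.trace(c,n)[:2]:
            print(n,round(r["score"],2),np.round(r["xy"]),r["pixels"].sum(), onz(im,r["xy"],.02).round(3))
E
```

```text
top [ 0.32301161 -0.00268264  0.97477778] [473.54506855   0.         320.81129126]
bottle 0.81 [417. 272.] 806 [ 0.453 -0.221  0.02 ]
flux_tin 0.67 [416. 253.] 369 [ 0.493 -0.226  0.02 ]
flux_tin 0.37 [459. 206.] 666 [ 0.577 -0.336  0.02 ]
solder_reel 0.67 [357. 285.] 959 [ 0.445 -0.095  0.02 ]
tip_box 0.79 [480. 271.] 1012 [ 0.435 -0.348  0.02 ]
tip_box 0.42 [205. 245.] 6416 [0.578 0.203 0.02 ]
wire_reel 0.59 [410. 204.] 499 [ 0.598 -0.235  0.02 ]
wide_tin 0.78 [461. 205.] 682 [ 0.579 -0.339  0.02 ]
wide_tin 0.17 [410. 205.] 453 [ 0.596 -0.233  0.02 ]
bit_case 0.59 [342. 224.] 992 [ 0.577 -0.085  0.02 ]
caddy 0.61 [204. 243.] 6506 [0.581 0.204 0.02 ]
saucer 0.88 [216. 312.] 1464 [0.437 0.195 0.02 ]
scene [ 1.24866018 -0.41209049  0.58674586] [476.78220111   0.         312.7891431 ]
bottle 0.81 [214. 235.] 1297 [ 0.374 -0.192  0.02 ]
bottle 0.64 [415. 245.] 3924 [0.603 0.18  0.02 ]
flux_tin 0.85 [216. 274.] 425 [ 0.511 -0.23   0.02 ]
solder_reel 0.56 [266. 238.] 858 [ 0.435 -0.093  0.02 ]
tip_box 0.68 [147. 274.] 743 [ 0.452 -0.35   0.02 ]
wire_reel 0.57 [230. 302.] 650 [ 0.602 -0.234  0.02 ]
wide_tin 0.69 [169. 316.] 900 [ 0.59  -0.341  0.02 ]
bit_case 0.75 [297. 278.] 882 [ 0.593 -0.096  0.02 ]
caddy 0.66 [416. 245.] 3774 [0.604 0.18  0.02 ]
caddy 0.56 [212. 235.] 1288 [ 0.371 -0.195  0.02 ]
saucer 0.75 [377. 215.] 570 [0.462 0.178 0.02 ]
saucer 0.34 [268. 238.] 809 [ 0.436 -0.09   0.02 ]
```

```bash
python3 -c "
import cv2
a=cv2.imread('pics/top0.png')[160:360,140:520];cv2.imwrite('pics/a.png',cv2.resize(a,(800,421),interpolation=2))
a=cv2.imread('pics/scene0.png')[180:350,110:500];cv2.imwrite('pics/b.png',cv2.resize(a,(800,349),interpolation=2))"
```

```text
(no output)
```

View pics/a.png

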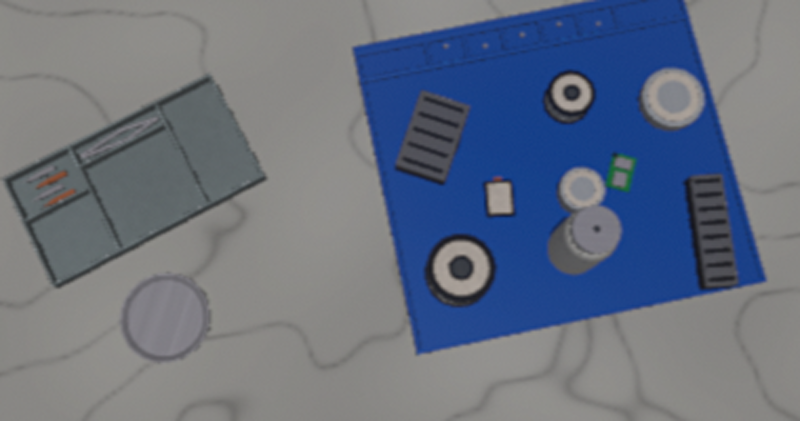

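View pics/b.png

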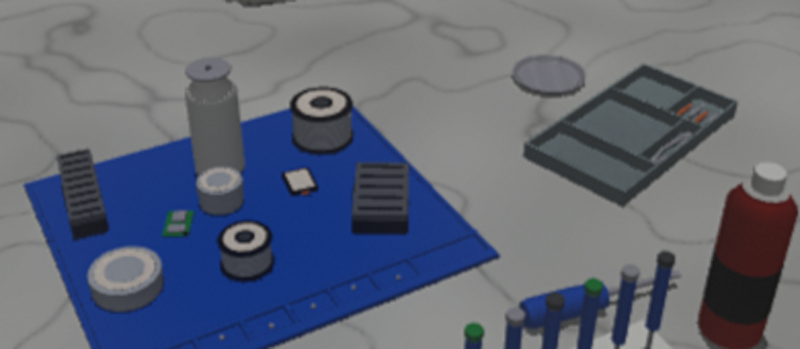

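```bash
cat >> h.py <<'E'
from scipy.optimize import minimize
def cyl(*prof):
    a=np.linspace(0,2*np.pi,40)
    return np.vstack([np.c_[r*np.cos(a),r*np.sin(a),0*a+z] for r,z in prof])
def box(x,y,z): return np.array([[i*x/2,j*y/2,k*z] for i in(-1,1) for j in(-1,1) for k in(0,1)])
M=dict(bottle=cyl((.025,0),(.025,.09),(.0215,.105),(.0215,.117)),flux_tin=cyl((.022,0),(.022,.026)),solder_reel=cyl((.033,0),(.033,.042)),
 tip_box=box(.11,.032,.024),caddy=box(.122,.23,.018),saucer=cyl((.035,0),(.044,.008)),wire_reel=cyl((.024,0),(.024,.03)),
 wide_tin=cyl((.031,0),(.031,.02)),bit_case=box(.082,.052,.024))
def sil(cam,P,S=4):
    c=P@np.array(cam["R"]).T+cam["t"]; u=c@np.array(cam["intrinsics"]).T; u=u[:,:2]/u[:,2:]
    m=np.zeros((480,640),np.uint8); cv2.fillConvexPoly(m,np.round(cv2.convexHull(u.astype(np.float32))*16).astype(np.int32),1,shift=4)
    return m>0
def pose(n,q,z0):
    c,s=np.cos(q[2]),np.sin(q[2]); return M[n]@np.array([[c,-s,0],[s,c,0],[0,0,1]]).T+[q[0],q[1],z0]
def fit(n,views,q0,z0,rot=False):
    """views: list of (cam, mask, ignore)"""
    def f(p):
        q=[p[0],p[1],p[2]/.2 if rot else 0]; s=0
        for cam,m,ig in views:
            a=sil(cam,pose(n,q,z0))&~ig; b=m&~ig; s+=1-(a&b).sum()/max((a|b).sum(),1)
        return s/len(views)
    best=None
    for y in ([q0[2]] if len(q0)>2 else np.arange(0,np.pi,np.pi/8) if rot else [0]):
        p0=np.array([q0[0],q0[1],y*.2])
        r=minimize(f,p0,method="Nelder-Mead",options=dict(initial_simplex=p0+np.vstack([np.zeros(3),np.eye(3)*.02]),xatol=1e-4,fatol=1e-4))
        if best is None or r.fun<best.fun: best=r
    return np.array([best.x[0],best.x[1],best.x[2]/.2 if rot else 0]),best.fun
E
python3 - <<'E'
from h import *
V={};N0=np.zeros((480,640),bool)
for c in ("top","scene"):
    im=robot.capture(c)
    for n in M:
        r=robot.trace(c,n)
        if r: V[c,n]=(im,r[0]["pixels"],r[0]["xy"])
for n in M:
    z0=0 if n in("caddy","saucer") else .003
    rot=n in("caddy","tip_box","bit_case")
    v={}
    for c in("top","scene"):
        if (c,n) not in V: continue
        im,m,xy=V[c,n]
        o={"flux_tin":"bottle","bottle":"flux_tin"}.get(n); ig=V[c,o][1] if o and (c,o) in V else N0
        v[c]=(im,m,ig)
    q0=onz(V["top",n][0],V["top",n][2],.02)[:2]
    for k in (["top"],["scene"],["top","scene"]):
        if all(i in v for i in k): 
            q,e=fit(n,[v[i] for i in k],q0,z0,rot); print(n,k,q.round(4),round(e,3))
E
```

```text
bottle ['top'] [ 0.4466 -0.2088  0.    ] 0.082
bottle ['scene'] [ 0.453  -0.2116  0.    ] 0.086
bottle ['top', 'scene'] [ 0.4467 -0.2108  0.    ] 0.096
flux_tin ['top'] [ 0.4969 -0.2254  0.    ] 0.081
flux_tin ['scene'] [ 0.5015 -0.2265  0.    ] 0.08
flux_tin ['top', 'scene'] [ 0.4989 -0.2268  0.    ] 0.1
solder_reel ['top'] [ 0.4398 -0.0932  0.    ] 0.062
solder_reel ['scene'] [ 0.4412 -0.0946  0.    ] 0.082
solder_reel ['top', 'scene'] [ 0.4405 -0.0939  0.    ] 0.081
tip_box ['top'] [ 0.4405 -0.3432 -0.0716] 0.187
tip_box ['scene'] [ 0.4406 -0.3449  3.0588] 0.098
tip_box ['top', 'scene'] [ 0.4413 -0.3451  3.0588] 0.148
caddy ['top'] [0.5813 0.2073 0.347 ] 0.019
caddy ['scene'] [0.5839 0.205  3.4932] 0.039
caddy ['top', 'scene'] [0.5816 0.2067 0.3446] 0.034
saucer ['top'] [0.4412 0.1935 0.    ] 0.082
saucer ['scene'] [0.4454 0.1898 0.    ] 0.055
saucer ['top', 'scene'] [0.4409 0.1915 0.    ] 0.112
wire_reel ['top'] [ 0.5936 -0.2318  0.    ] 0.133
wire_reel ['scene'] [ 0.5975 -0.2346  0.    ] 0.104
wire_reel ['top', 'scene'] [ 0.5959 -0.2334  0.    ] 0.123
wide_tin ['top'] [ 0.5783 -0.3339  0.    ] 0.086
wide_tin ['scene'] [ 0.5793 -0.3354  0.    ] 0.096
wide_tin ['top', 'scene'] [ 0.5792 -0.3354  0.    ] 0.098
bit_case ['top'] [ 0.5761 -0.091  -0.4747] 0.071
bit_case ['scene'] [ 0.5762 -0.0919  2.6683] 0.08
bit_case ['top', 'scene'] [ 0.5759 -0.0918 -0.4744] 0.078
```

```bash
cat >> h.py <<'E'
from scipy.spatial.transform import Rotation as Ro
C=np.array([.5818,.2064]);CY=.3455
def loc(x,y): return C+[np.cos(CY)*x-np.sin(CY)*y, np.sin(CY)*x+np.cos(CY)*y]
def ori(phi):
    y=np.array([np.cos(phi),np.sin(phi),0]);z=np.array([0,0,-1.]);
    q=Ro.from_matrix(np.c_[np.cross(y,z),y,z]).as_quat(); return [float(v) for v in (q[3],*q[:3])]
def over(xy,z,phi):
    """joint move above a point; picks of the two equivalent grasps the one turning the least"""
    p=[float(xy[0]),float(xy[1]),z]; j0=np.array(robot.get_joints()); L=[]
    for k in(0,np.pi):
        j=robot.inverse_kinematics(p,ori(phi+k))
        if j is not None: L.append((np.abs(np.array(j)-j0).max(),k))
    robot.reach(p,ori(phi+min(L)[1]))
def pick(xy,phi,z,zh,force,hi=.2):
    robot.command_gripper(1.0); over(xy,hi,phi)
    robot.move_straight([xy[0],xy[1],z],speed=.12); robot.command_gripper(0.0,force)
    g=robot.get_finger_gap(); f=robot.get_finger_force()
    robot.move_straight([xy[0],xy[1],zh],speed=.15)
    print("gap mm",g*85,f,"after",robot.get_finger_gap()*85,"F",np.round(robot.get_ft_force(),2),"t",robot.get_time_s())
def place(xy,phi,z,zh,op):
    over(xy,zh,phi); robot.move_straight([xy[0],xy[1],z+.01],speed=.15); robot.move_straight([xy[0],xy[1],z],speed=.03)
    print("F",np.round(robot.get_ft_force(),2)); robot.command_gripper(op); robot.move_straight([xy[0],xy[1],zh],speed=.15)
    print("t",robot.get_time_s(), robot.get_eef_pos())
E
python3 - <<'E'
from h import *
pick([.448,-.2105],1.2,.076,.22,40,hi=.23)
place([.4425,.1915],1.2,.0765,.22,1.0)
im=robot.capture("top"); cv2.imwrite("pics/t1.png",im["color"][160:360,140:520])
r=robot.trace("top","bottle")[0]
print(r["score"],fit("bottle",[(im,r["pixels"],np.zeros((480,640),bool))],[.44,.19],.003))
E
```

```text
gap mm 48.86165259361104 41.92882297812503 after 48.83787811735222 F [-0.2   0.51 -2.4 ] t 7.9333
F [ 0.24 -0.03 -0.27]
t 12.5167 [0.44197727 0.19124536 0.2189984 ]
0.69 (array([0.44, 0.19, 0.  ]), np.float64(1.0))
```

View pics/t1.png

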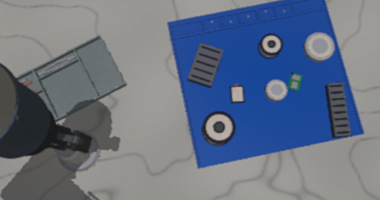

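```bash
python3 - <<'E'
from h import *
N0=np.zeros((480,640),bool); v=[]
for c in("top","scene"):
    im=robot.capture(c); r=robot.trace(c,"flux_tin")[0]; v.append((im,r["pixels"],N0)); print(r["score"],r["xy"])
q,e=fit("flux_tin",v,[.499,-.226],.003); print(q,e)
pick(q[:2],CY-np.pi/4,.032,.15,40,hi=.15)
im=robot.capture("top"); r=robot.trace("top","bottle")[0]
print("bottle",r["score"],fit("bottle",[(im,r["pixels"],N0)],[.44,.19],.003))
robot.capture("wrist"); 
over(loc(-.024,.078),.16,CY-np.pi/4)
w=robot.capture("wrist"); cv2.imwrite("pics/w2.png",w["color"])
E
```

```text
0.84 [413.3, 253.0]
0.55 [216.0, 271.5]
[ 0.49909639 -0.22669019  0.        ] 0.20330122029543995
gap mm 41.84273886706751 40.584118366241455 after 41.93377871726567 F [ 0.82 -0.17 -1.23] t 17.6167
bottle 0.97 (array([0.43946596, 0.19158484, 0.        ]), np.float64(0.08719646799116998))
```

View pics/w2.png

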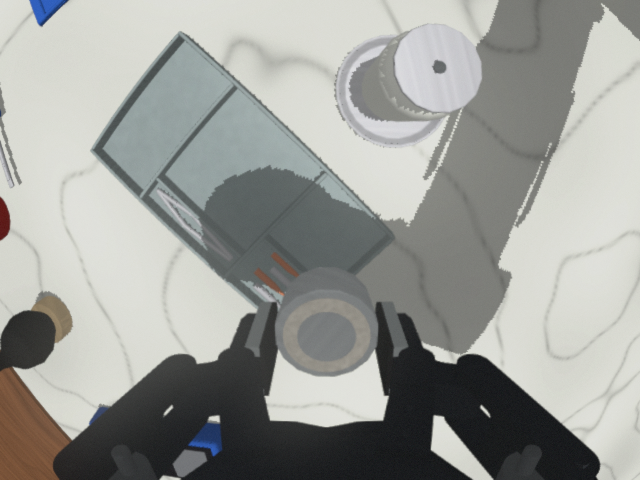

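```bash
python3 - <<'E'
from h import *
N0=np.zeros((480,640),bool)
place(loc(-.024,.078),CY-np.pi/4,.035,.15,.75)
w=robot.capture("wrist"); cv2.imwrite("pics/w3.png",w["color"])
pick([.4405,-.0937],CY-np.pi/4,.026,.16,60,hi=.16)
im=robot.capture("top"); r=robot.trace("top","flux_tin")[0]
print("tin",r["score"],fit("flux_tin",[(im,r["pixels"],N0)],loc(-.024,.078),.003),loc(-.024,.078))
E
```

```text
F [0.11 0.44 0.69]
t 22.475 [0.53218917 0.2713929  0.14890275]
gap mm 64.38730476885739 65.62496781349182 after 64.76005384233393 F [ 0.03 -0.77 -1.78] t 26.9167Traceback (most recent call last):
  File "<stdin>", line 6, in <module>
IndexError: list index out of range
```

View pics/w3.png

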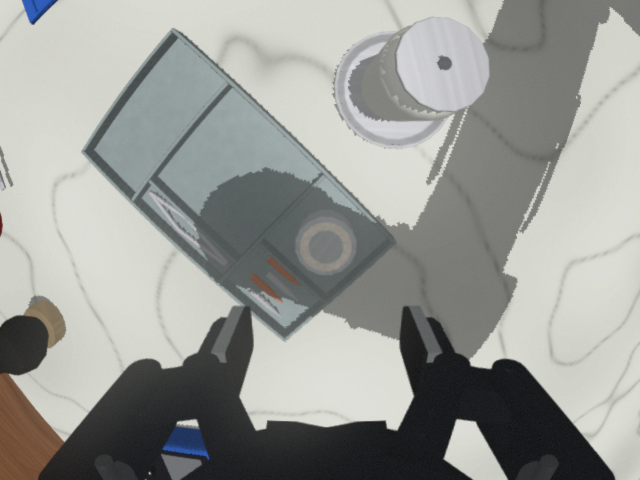

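```bash
python3 - <<'E'
from h import *
N0=np.zeros((480,640),bool)
place(loc(-.012,-.005),CY-np.pi/4,.0275,.16,.9)
v=[]
over([.4,-.15],.25,0)
w=robot.capture("top");cv2.imwrite("pics/t4.png",cv2.resize(w["color"][180:360,100:350],(750,540),interpolation=2))
for c in("top","scene"):
    im=robot.capture(c)
    for n,x in(("solder_reel",loc(-.012,-.005)),("flux_tin",loc(-.024,.078)),("tip_box",[.441,-.345,-.08])):
        for r in robot.trace(c,n)[:1]: print(c,n,r["score"],r["xy"],fit(n,[(im,r["pixels"],N0)],x,.003,n=="tip_box"),x)
print(robot.get_time_s())
E
```

```text
F [ 0.54 -0.12 -2.38]
t 31.0 [0.57158112 0.19739081 0.1588595 ]
top solder_reel 0.56 [198.2, 244.1] (array([0.57170125, 0.20078407, 0.        ]), np.float64(0.588686481303931)) [0.57220246 0.19763146]
top flux_tin 0.82 [173.7, 274.1] (array([0.53280441, 0.2725177 , 0.        ]), np.float64(0.1549586776859504)) [0.53280221 0.27166267]
scene solder_reel 0.87 [413.1, 234.2] (array([0.57158246, 0.19452416, 0.        ]), np.float64(0.10475161987041037)) [0.57220246 0.19763146]
scene flux_tin 0.55 [431.0, 221.0] (array([0.5336124 , 0.26910866, 0.        ]), np.float64(0.4088397790055248)) [0.53280221 0.27166267]
scene tip_box 0.67 [148.4, 274.6] (array([ 0.4407901 , -0.34490008, -0.08991056]), np.float64(0.15269086357947437)) [0.441, -0.345, -0.08]
32.925
```

View pics/t4.png

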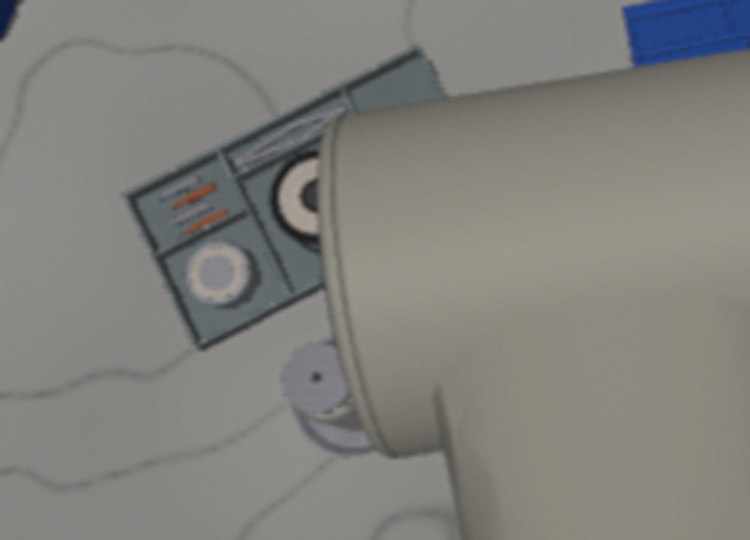

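```bash
python3 - <<'E'
from h import *
pick([.4408,-.3445],-.08+np.pi/2,.031,.15,50,hi=.15)
L=loc(0,-.083); over(L,.15,CY+np.pi/2)
robot.move_straight([L[0],L[1],.065],speed=.12)
for c in("wrist","scene"):
    im=robot.capture(c)["color"]
    cv2.imwrite(f"pics/{c}5.png",cv2.resize(im[130:330,260:560],(780,520),interpolation=2) if c=="scene" else im)
print(robot.get_eef_pos(),L,robot.get_time_s())
E
```

```text
gap mm 30.382029611122192 50.23945391178131 after 30.308934637009774 F [ 0.16  0.38 -1.33] t 36.9583
[0.61065761 0.12850844 0.06621448] [0.60990938 0.12830478] 39.7417
```

View pics/wrist5.png

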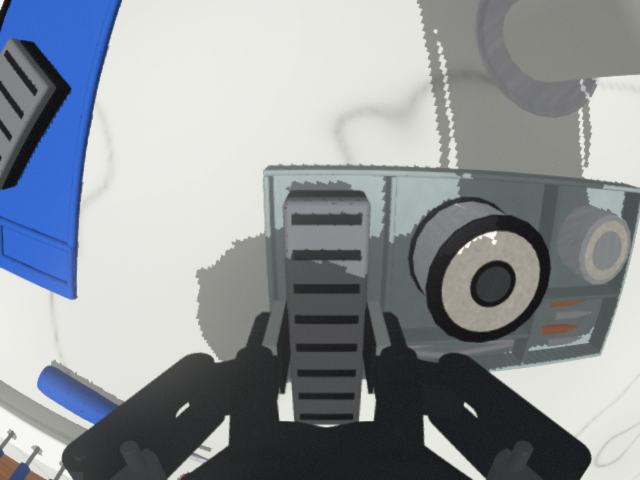

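View pics/scene5.png

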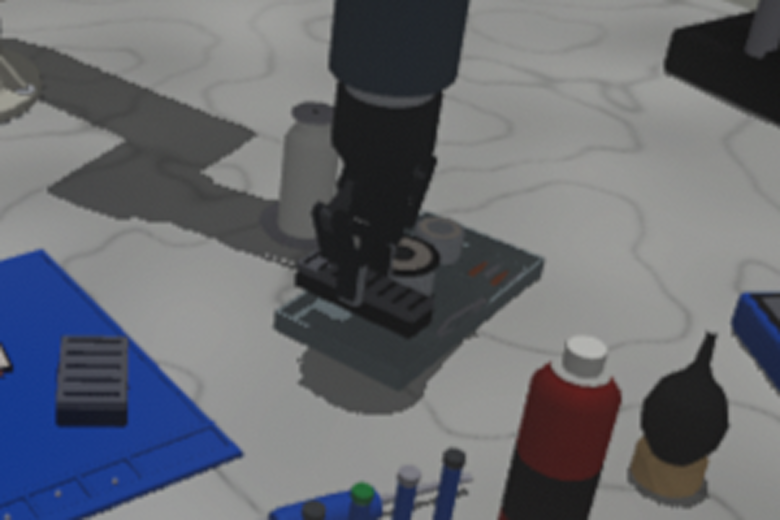

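```bash
python3 - <<'E'
from h import *
w=robot.capture("wrist"); K=np.array(w["intrinsics"]);R=np.array(w["R"]);t=np.array(w["t"])
cv2.imwrite("pics/w6.png",cv2.resize(w["color"][150:230,250:400],(800,427),interpolation=2))
def fz(px,z):
    v=(np.array(px)-K[:2,2])/[K[0,0],K[1,1]];r=np.linalg.norm(v)
    d=R.T@np.r_[np.sin(r)*v/r,np.cos(r)]; c=-R.T@t; p=(c+d*(z-c[2])/d[2])[:2]-C
    return np.round([1e3*(np.cos(CY)*p[0]+np.sin(CY)*p[1]),1e3*(-np.sin(CY)*p[0]+np.cos(CY)*p[1])],1)
for px,z in (((287,192),.062),((327,191),.062),((367,192),.062),((264,166),.018),((327,166),.018),((387,172),.018),((301,421),.062),((355,421),.062)): print(px,fz(px,z))
E
```

```text
(287, 192) [-57.1 -96.6]
(327, 191) [-57.4 -82.5]
(367, 192) [-57.1 -68.3]
(264, 166) [ -61.6 -112. ]
(327, 166) [-61.3 -82.4]
(387, 172) [-58.7 -54.1]
(301, 421) [ 52.2 -94.9]
(355, 421) [ 52.2 -68.9]
```

View pics/w6.png

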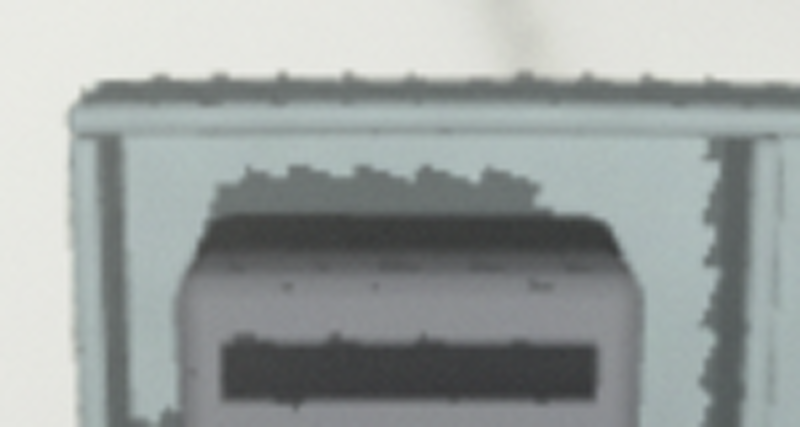

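```bash
cat >> h.py <<'E'
def fz(w,px,z):
    K=np.array(w["intrinsics"]);R=np.array(w["R"]);t=np.array(w["t"])
    v=(np.array(px)-K[:2,2])/[K[0,0],K[1,1]];r=np.linalg.norm(v)
    d=R.T@np.r_[np.sin(r)*v/r,np.cos(r)]; c=-R.T@t; p=(c+d*(z-c[2])/d[2])[:2]-C
    return np.round([1e3*(np.cos(CY)*p[0]+np.sin(CY)*p[1]),1e3*(-np.sin(CY)*p[0]+np.cos(CY)*p[1])],1)
E
python3 - <<'E'
from h import *
w=robot.capture("wrist")
p=lambda a,b:(250+a/5.333,150+b/5.333)
for n,px,z in (("box low L",p(215,215),.038),("box low R",p(600,215),.038),("boxtop L",p(185,262),.062),("boxtop R",p(635,262),.062),("wall out",p(400,101),.018),("wall in",p(400,133),.018),("wall outL",p(75,104),.018),("wallinL",p(100,136),.018),("wall outR",p(730,101),.018)): print(n,fz(w,px,z))
E
```

```text
box low L [-53.5 -97.7]
box low R [-53.5 -67.5]
boxtop L [-54.6 -97.5]
boxtop R [-54.6 -67.5]
wall out [-60.  -83.3]
wall in [-57.1 -83.3]
wall outL [ -60.1 -111.9]
wallinL [ -57.1 -109.8]
wall outR [-60.3 -54.2]
```

```bash
python3 - <<'E'
from h import *
e=robot.get_eef_pos(); x,y=float(e[0]),float(e[1])
robot.move_straight([x,y,.042],speed=.08); robot.move_straight([x,y,.035],speed=.02)
print(np.array(robot.get_eef_pos())-[x,y,0],np.round(robot.get_ft_force(),2))
robot.command_gripper(.5); print(np.round(robot.get_ft_force(),2))
robot.move_straight([x,y,.15],speed=.1)
cv2.imwrite("pics/w7.png",robot.capture("wrist")["color"])
robot.goto_joints([1.522,.255,.108,0,-1.424,-.285]); robot.hold(.3)
N0=np.zeros((480,640),bool)
cv2.imwrite("pics/s7.png",cv2.resize(robot.capture("scene")["color"][150:320,310:510],(700,595),interpolation=2))
for c in("top","scene"):
    im=robot.capture(c)
    for n,q,z in(("bottle",[.4425,.1915],.003),("solder_reel",loc(-.012,-.005),.003),("flux_tin",loc(-.024,.078),.003),("tip_box",[*loc(0,-.083),CY],.003),("saucer",[.4425,.1915],0),("wire_reel",[.596,-.233],.003),("wide_tin",[.579,-.335],.003),("bit_case",[.576,-.0915,-.474],.003)):
        for r in robot.trace(c,n)[:1]:
            f,err=fit(n,[(im,r["pixels"],N0)],q,z,len(q)>2); print(c,n,round(r["score"],2),f.round(3),round(err,2),"exp",np.round(q,3))
print(robot.get_time_s())
E
```

```text
[ 1.03081410e-05 -4.33204968e-05  3.49878482e-02] [ 0.57  0.03 -0.96]
[ 0.11 -0.18  0.18]
top bottle 0.97 [0.439 0.191 0.   ] 0.11 exp [0.442 0.192]
top solder_reel 0.87 [0.571 0.197 0.   ] 0.09 exp [0.572 0.198]
top flux_tin 0.83 [0.532 0.273 0.   ] 0.13 exp [0.533 0.272]
top tip_box 0.84 [0.608 0.128 0.381] 0.14 exp [0.61  0.128 0.346]
top saucer 0.94 [0.44  0.192 0.   ] 0.55 exp [0.442 0.192]
top wire_reel 0.75 [ 0.596 -0.233  0.   ] 1.0 exp [ 0.596 -0.233]
top wide_tin 0.97 [ 0.578 -0.336  0.   ] 0.09 exp [ 0.579 -0.335]
top bit_case 0.72 [ 0.575 -0.091 -0.448] 0.1 exp [ 0.576 -0.092 -0.474]
scene bottle 0.82 [0.443 0.189 0.   ] 0.09 exp [0.442 0.192]
scene solder_reel 0.92 [0.572 0.195 0.   ] 0.12 exp [0.572 0.198]
scene flux_tin 0.61 [0.533 0.273 0.   ] 0.43 exp [0.533 0.272]
scene tip_box 0.57 [0.607 0.131 0.328] 0.2 exp [0.61  0.128 0.346]
scene saucer 0.57 [0.444 0.188 0.   ] 0.51 exp [0.442 0.192]
scene wire_reel 0.93 [ 0.598 -0.234  0.   ] 0.08 exp [ 0.596 -0.233]
scene wide_tin 0.78 [ 0.58  -0.336  0.   ] 0.06 exp [ 0.579 -0.335]
scene bit_case 0.84 [ 0.579 -0.093 -0.478] 0.05 exp [ 0.576 -0.092 -0.474]
45.775
```

View pics/w7.png

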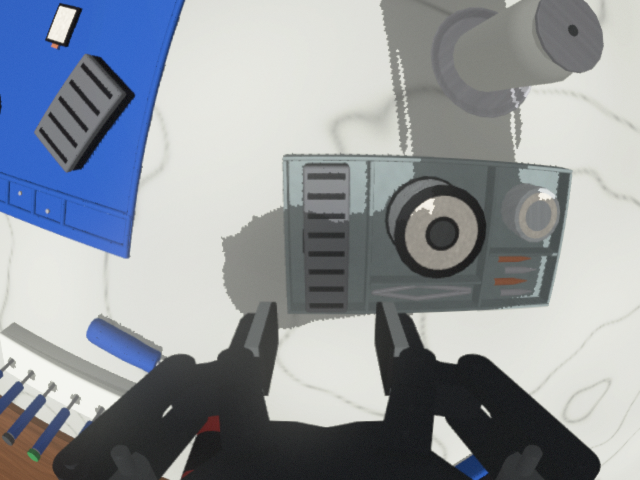

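View pics/s7.png

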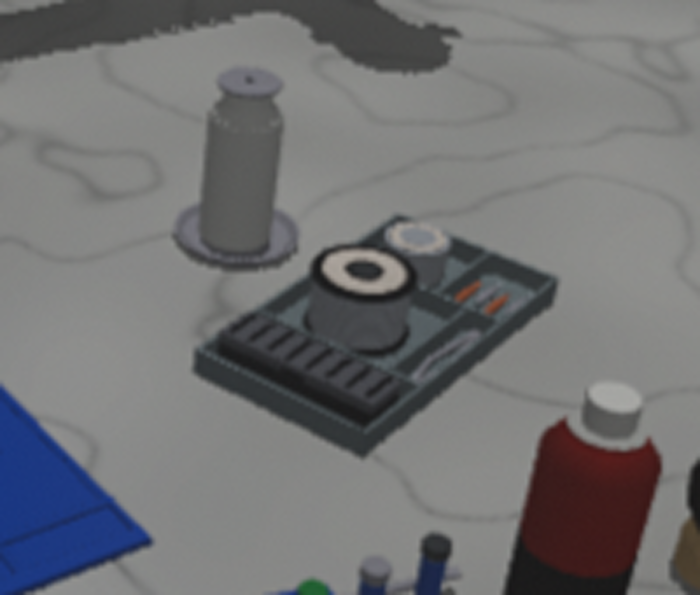

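The wrist view shows the tip box inside the long pocket (near end about px 327,165). It also shows the reel (440,230) and the tin (535,213) in their own pockets. The scene view shows the bottle standing upright in the saucer, and the look-alikes have not moved.

```bash
python3 -c "
from h import *
print(robot.hand_in())"
```

```text
the job is handed in; nothing more can be done
None
```

The job is handed in (no verdict came back), at about 46 s on the robot clock: in the last pictures the bottle stands upright in its saucer, the reel, tin and tip box lie in their own pockets, and the three look-alikes are where they started.

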